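# Put the packing bench's jars, roses and stamp back in their holders

## Robot

A 6-joint arm with a two-finger parallel gripper is mounted at the origin on a cart in front of the work surface, level with it; the furniture and walls round the work are solid. World frame = base frame: x ahead of the robot, y to its left, z up, the work surface at z = 0. Lengths are in m, angles in rad, forces in N, time in s.
With the tool pointing down it reaches from about 0.4 to 0.825 m from the base axis. Payload 7 kg.
Tool frame: the origin (TCP) lies midway between the tips of the shut fingers; the grasp point (between the pads) lies 19 mm behind it (grip_point_offset is the distance from the TCP to the grasp point, in m); z points along the fingers, y is the line along which they close (so a half turn about z gives the same grasp; the last joint's range is limited). The gripper opens to 88 mm and grips with 3 to 60 N. Pads are 19 mm wide; open, the fingers measure 130 mm over their backs; the gripper's body (78 mm by 193 mm) begins 47 mm behind the grasp point.
Start: joints at [1.626, 0.359, 0.012, 0, -1.224, -0.288], TCP at [0.156, 0.657, 0.227] pointing down, gripper open.
Joint ranges: [-3.07, 3.07], [-1.43, 2.12], [-1.02, 1.25], [-3.03, 1.67], [-3.05, -0], [-3.03, 3.03]. Speed limits (rad/s): [2.39, 2.39, 3.01, 3.14, 3.14, 3.14].

## Interface

Orientations are given as [roll, pitch, yaw] about the fixed x, y, z axes, in that order (R = Rz(yaw) Ry(pitch) Rx(roll)).
In Python, from station import get_state, grab_frame, camera_params, job_done, grip_point_offset gives the robot as it stands.
- The arm moves only by the shell command python3 -m creep 'ROWS' [FORCE]. ROWS is JSON, a list that holds one entry, the list of rows, each a list of 7 numbers: the finger opening in cm, from 0 to 8.76, then the shift along the tool's x, y, z in cm, then the turn, a rotation vector about the tool's x, y, z in rad. In form: [[[fingers, tx, ty, tz, wx, wy, wz], ...]]. A call has 1 to 20 rows; each row is the pose to reach, as a shift and turn from the pose commanded when the call began, along the tool's axes at that moment; what a row does not reach only later rows make up. A row lasts 1/8 s, in which the tool goes at most 62.5 mm and 10.7 degrees, less where a joint would pass 70% of its speed; a pose out of reach is approached as far as the arm can. A call with a gripper value outside its range is refused whole. The fingers move at their own pace and stop on an object; FORCE is the grip in N (left out, the last holds). Time passes only in rows, so rows that repeat a pose let the fingers close. It gives the time, the measured TCP pose, the force, the opening and the grip force at its end, in the units of the state.
- get_state(): the state, without advancing time (a new reading comes with each control period).
- grab_frame(name): name is "scene" or "top"; returns the picture (420x560x3 uint8, blue, green, red); there is no depth.
- camera_params(name): a dict with "vertical_fov" (degrees; the focal length in pixels is half the picture's height over the tangent of half this angle, whatever the lens; pixels are square), "cx", "cy" (the principal point, pixels), "view" (4x4, takes a point from world to camera coordinates). Camera axes: x right, y down, z forward; pixel columns grow to the right and rows downward; lengths in m; the calibration is good to about 2 mm. A picture is of the moment at which its call begins. camera_params takes no time and is no camera call.
- job_done(): hands the job in; it is judged then, once.
The state is a dict: "t": time; "q": joint angles; "qd": joint speeds; "joint_efforts": joint torques, N m; "eef_pos": TCP position; "ee_rot": TCP orientation; "force": force on the tool from outside, world axes, zero at the start; "moment": the same for the moment, N m; "width": finger opening in m; "gripper_force": force on a finger pad.
Only numpy, scipy, OpenCV 4.12 (cv2) and the standard library are available. Lean on these libraries where they do the work, as an engineer would, in place of code of your own. Each camera call takes 0.05 s, during which the arm holds its last target. There are 200 camera calls.

## Task

The things used for the last gift order stand about the bench: put each back into the holder for its kind - the two candle jars into the jar stand, each down in the well bored for its size, the crimson and the cream soap rose each into the empty well of the rose tray right beside the rose of its own colour, and the light wooden stamp into the free pocket of the stamp rack. Everything must sit upright and fully down in its place. Set things down rather than drop them, and leave the glass ball and the blue packet standing where they are.

Things in the scene. Friction and masses are not known exactly. Their poses are not given: they have to be found in the camera images.
- jar_plum: small candle jar to put away: plum-coloured wax in glass, flat silver-grey lid, round, 60 mm across, 60 mm high, 0.22 kg; stands upright. Grip round the glass, between 20 and 50 mm above its foot. Origin: centre of the underside, z up.
- jar_cream: large candle jar to put away: cream-coloured wax in glass, flat gold lid (the olive, amber and dark green jars at the table's left edge, beyond y = 0.5 m, are not part of the job), round, 68 mm across, 80 mm high, 0.22 kg; stands upright. Grip round the glass, between 20 and 65 mm above its foot. Origin: centre of the underside, z up.
- rose_crimson: crimson (deep pink-red) soap rose to put away: 53 mm across at its widest, which is 20 to 25 mm above its foot; 33 mm high; tapers to a flat round foot 24 mm across; 20 g. Grip it at its widest. Origin: centre of the underside, z up.
- rose_cream: cream soap rose to put away: 50 mm across at its widest, which is 19 to 24 mm above its foot; 32 mm high; tapers to a flat round foot 23 mm across; 20 g. Grip it at its widest. Origin: centre of the underside, z up.
- oak_stamp: hand stamp of light wood to put away: base block 29 mm (its x) by 43 mm (its y) and 19 mm high, on it a turned round handle 28 mm across at 60 mm height, top at 75 mm; 50 g; stands upright. Grip the handle, fingertips no lower than 38 mm above the foot. Origin: centre of the underside, z up.
- rose_tray: pale wooden tray, 166 x 166 mm, 14 mm high, fixed. Four round wells, 52 mm across, 8 mm deep, floors 6 mm above the table, at x = +-40, y = +-40 mm in its frame. Row x = +40 is filled: crimson rose at y = +40, cream at y = -40 (57 mm across, stay there). Wells (-40, +40) for the crimson and (-40, -40) for the cream rose are empty. Origin: centre of underside, z up
- jar_stand: mid-brown wooden stand, 106 mm (x) by 188 mm (y), 24 mm high, fixed. Two empty round wells, 18 mm deep, floors 6 mm above the table: (0, +45) mm, 66 mm across, for the 60 mm jar; (0, -41) mm, 78 mm across, for the 68 mm jar. The top 10 mm of each widens like a funnel by 5 mm all round. Origin: centre of underside, z up
- stamp_rack: dark wooden rack, 86 mm (x) by 190 mm (y), 20 mm high, fixed. Three pockets at y = -60, 0, +60 mm, each 58 mm along x, 44 mm along y, 14 mm deep, floors 6 mm above the table. The outer two hold dark stamps 75 mm high that stay; the middle one is free. A stamp fits with its 43 mm side (its y axis) along the rack's x, either way round. Origin: centre of underside, z up
- glass_ball: bystander: blue glass ball, 64 mm across, on a small turned wooden foot, 89 mm high, loose and fragile. Origin: centre of the underside.
- blue_packet: bystander: dark blue card packet (one face with a yellow panel) standing on edge, 23 mm (x) by 62 mm (y) by 85 mm high, loose and light. Origin: centre of the underside.
Things that resemble listed ones, but are neither listed nor needed, are in the scene too. Leave any turquoise look-alike of the jar_cream alone. What is shaped like the rose_cream but purple is not meant.

How it is judged:
At the end, for the whole second after the job is handed in: Each thing stands in its own place in the holder for its kind, along each holder axis within 6 mm (plum jar), 7 mm (cream jar), 11 mm (roses) or 10 mm (stamp) of its centre, foot within 4 mm of the floor of the well, tilt under 0.12 rad, at rest and released (x of jar_plum in the frame of jar_stand between -0.006 and 0.006 m and y of jar_plum in the frame of jar_stand between 0.039 and 0.051 m and z of jar_plum in the frame of jar_stand between 0.002 and 0.01 m and angle between each of jar_plum, jar_cream, rose_crimson, rose_cream, oak_stamp's own z axis and vertical below 0.12 rad and linear speed of each of jar_plum, jar_cream, rose_crimson, rose_cream, oak_stamp below 0.02 m/s and x of jar_cream in the frame of jar_stand between -0.007 and 0.007 m and y of jar_cream in the frame of jar_stand between -0.048 and -0.034 m and z of jar_cream in the frame of jar_stand between 0.002 and 0.01 m and x of rose_crimson in the frame of rose_tray between -0.051 and -0.029 m and y of rose_crimson in the frame of rose_tray between 0.029 and 0.051 m and z of rose_crimson in the frame of rose_tray between 0.002 and 0.01 m and x of rose_cream in the frame of rose_tray between -0.051 and -0.029 m and y of rose_cream in the frame of rose_tray between -0.051 and -0.029 m and z of rose_cream in the frame of rose_tray between 0.002 and 0.01 m and x of oak_stamp in the frame of stamp_rack between -0.01 and 0.01 m and y of oak_stamp in the frame of stamp_rack between -0.01 and 0.01 m and z of oak_stamp in the frame of stamp_rack between 0.002 and 0.01 m); the robot touches nothing.
It fails at once if the glass ball is pushed more than 20 mm away or tipped over (distance of glass_ball from where it was at the start of the episode above 0.02 m or angle between glass_ball's own z axis and vertical above 0.35 rad).
It fails at once if the blue packet is pushed more than 20 mm away or tipped over (distance of blue_packet from where it was at the start of the episode above 0.02 m or angle between blue_packet's own z axis and vertical above 0.35 rad).
It fails at once if one of the five things is dropped: it falls free of the fingers faster than 0.6 m/s (a fall of about 20 mm) ((contact force between jar_plum and the fingers below 0.05 N and linear speed of jar_plum above 0.6 m/s) or (contact force between jar_cream and the fingers below 0.05 N and linear speed of jar_cream above 0.6 m/s) or (contact force between rose_crimson and the fingers below 0.05 N and linear speed of rose_crimson above 0.6 m/s) or (contact force between rose_cream and the fingers below 0.05 N and linear speed of rose_cream above 0.6 m/s) or (contact force between oak_stamp and the fingers below 0.05 N and linear speed of oak_stamp above 0.6 m/s)).
It also fails if it takes over 106 s, if anything falls off the work surface, if the arm or the gripper's body presses on something with over 40 N, if the wrist force passes 120 N, or if a joint passes its speed limit or range.

## Working session

There is one attempt and no reset: what is moved stays moved. The work goes in short steps, Python scripts to look and compute and a shell command to move; the robot and the scene stay as the last step left them, time stands still between calls to the robot, and variables do not carry over. Pictures are saved under pics/ and viewed, at most 14 in all, crops included, and the job is handed in when it is done.

```bash
mkdir -p pics
python3 - <<'E'
from station import *
import cv2,json
for n in("scene","top"):
    cv2.imwrite(f"pics/{n}0.png",cv2.resize(grab_frame(n),None,fx=1.42,fy=1.42,interpolation=cv2.INTER_CUBIC)); p=camera_params(n);print(n,p)
print(get_state(),grip_point_offset)
E
```

```text
scene {'vertical_fov': 52.17371840213925, 'cx': 277.45285359536837, 'cy': 207.96078685653697, 'view': array([[ 0.43879656, -0.8983616 ,  0.02010008, -0.24815288],
       [-0.62533586, -0.32135028, -0.71111818,  0.29692643],
       [ 0.64530043,  0.2994669 , -0.70278512,  0.98770477],
       [ 0.        ,  0.        ,  0.        ,  1.        ]])}
top {'vertical_fov': 54.540131809095584, 'cx': 275.64511239357176, 'cy': 212.08306262431762, 'view': array([[-0.00396711, -0.99993721,  0.0104801 , -0.02561034],
       [-0.99542468,  0.00294825, -0.09550402,  0.48238315],
       [ 0.09546713, -0.01081103, -0.99537387,  1.13148322],
       [ 0.        ,  0.        ,  0.        ,  1.        ]])}
{'t': 0.1, 'q': array([ 1.62610415e+00,  3.59330548e-01,  1.11332635e-02, -3.01379195e-04,
       -1.22409037e+00, -2.88062643e-01]), 'qd': array([ 0.00078778,  0.00053758,  0.00311826,  0.0025859 , -0.00088425,
       -0.00045068]), 'joint_efforts': array([-1.70995179e-03, -5.84169459e+01,  2.93752652e+01,  7.01556846e+00,
        1.01384497e-02, -5.04920411e-05]), 'eef_pos': array([0.1556478 , 0.65635454, 0.22570028]), 'ee_rot': array([ 3.14008228e+00, -1.52063171e-04, -2.32857322e-01]), 'force': array([-0.17958189,  0.10671318, -0.83426276]), 'moment': array([0.057437  , 0.01035823, 0.00391913]), 'gripper_force': 0.0, 'width': 0.08750794615442949} 0.0188
```

View pics/scene0.png

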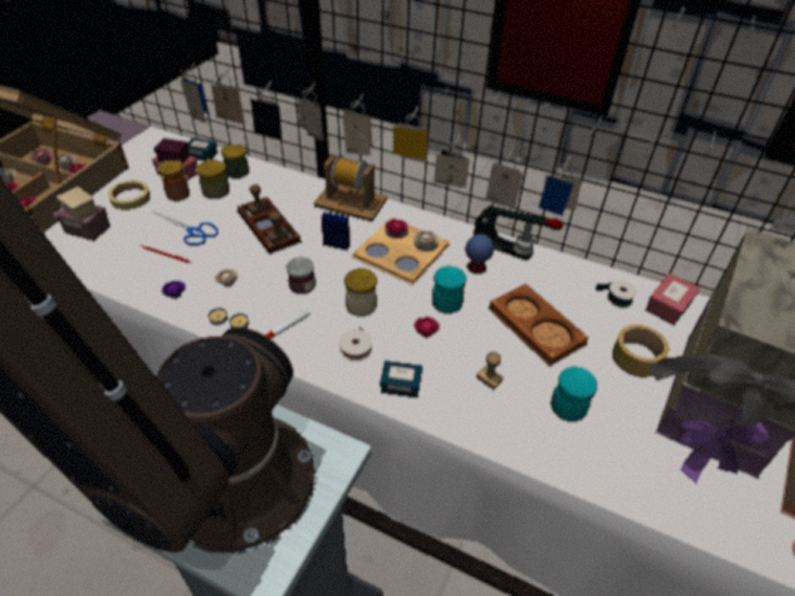

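View pics/top0.png

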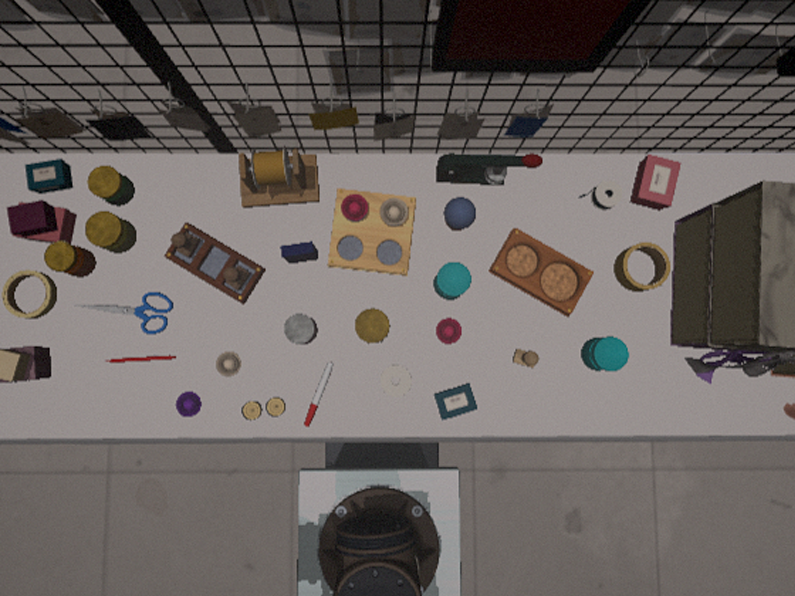

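```bash
cat > h.py <<'E'
import numpy as np,cv2
from station import *
def cam(n):
    p=camera_params(n);f=210/np.tan(np.radians(p["vertical_fov"]/2));return p,f
def ray(n,u,v,z):
    p,f=cam(n);V=p["view"];R=V[:3,:3];c=-R.T@V[:3,3]
    d=R.T@np.array([(u-p["cx"])/f,(v-p["cy"])/f,1]);return c+d*(z-c[2])/d[2]
def proj(n,X):
    p,f=cam(n);a=p["view"]@np.append(X,1);return np.array([f*a[0]/a[2]+p["cx"],f*a[1]/a[2]+p["cy"]])
def crop(n,name,u,v,w,h,k):
    im=grab_frame(n)[v:v+h,u:u+w];cv2.imwrite(f"pics/{name}.png",cv2.resize(im,None,fx=k,fy=k,interpolation=cv2.INTER_CUBIC))
E
python3 - <<'E'
from h import *
crop("top","L",110,130,190,160,4);crop("top","R",225,125,200,145,4)
print(proj("top",get_state()["eef_pos"]),proj("top",[0,0,.2]),proj("scene",get_state()["eef_pos"]))
p,f=cam("top");print(f, -p["view"][:3,:3].T@p["view"][:3,3])
E
```

```text
[-27.48705722 349.21324083] [265.37119117 414.50124855] [-13.98827445 142.39854474]
407.3896307270541 [ 0.37205504 -0.01479842  1.17258676]
```

View pics/L.png

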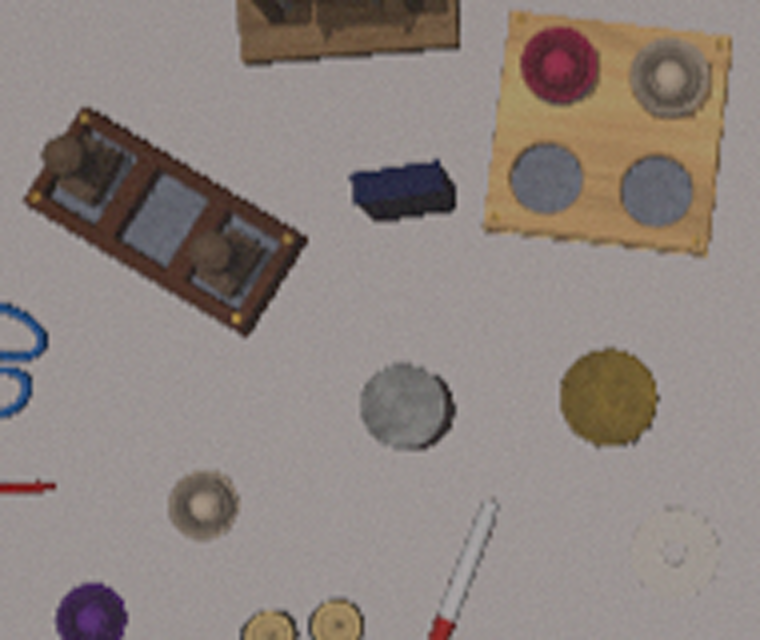

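View pics/R.png

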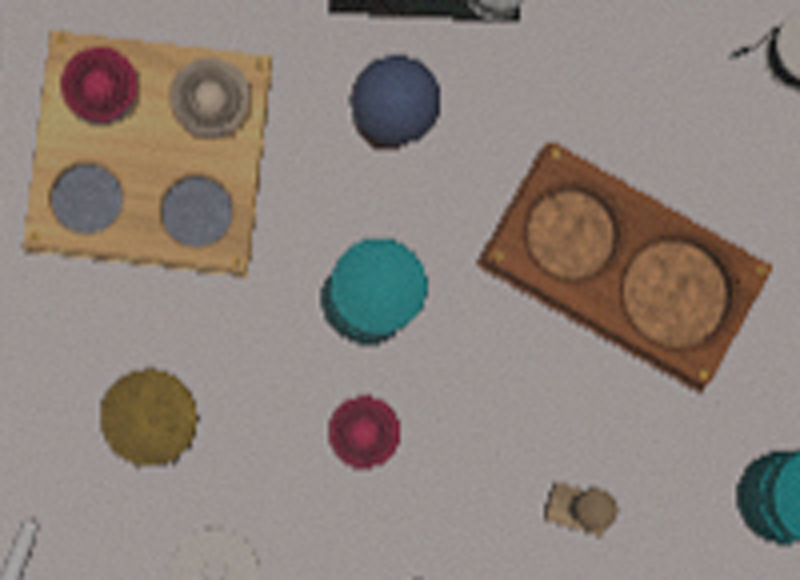

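The top view shows everything clearly: in crop L, plum lid (405,406), cream jar lid (609,397), cream rose (204,505), rack pins, and tray wells (546,178) and (656,190). In crop R, crimson rose (364,432), stamp base corners (556,483), (546,521) and (603,536), stand wells (572,233) and (675,293).

```bash
cat >> h.py <<'E'
def L(u,v,z): return ray("top",(u+.5)/4-.5+110,(v+.5)/4-.5+130,z)
def Rr(u,v,z): return ray("top",(u+.5)/4-.5+225,(v+.5)/4-.5+125,z)
from scipy.spatial.transform import Rotation as Ro
def go(x,y,z,yaw=None):
    s=get_state();R=Ro.from_euler("xyz",s["ee_rot"]);y0=s["ee_rot"][2]
    if yaw is None: yaw=y0
    yaw=y0+(yaw-y0+np.pi/2)%np.pi-np.pi/2
    d=R.inv().apply(np.array([x,y,z])-s["eef_pos"])*100
    w=(R.inv()*Ro.from_euler("xyz",[np.pi,0,yaw])).as_rotvec()
    print("t %.2f q1 %.2f q6 %.2f shift"%(s["t"],s["q"][0],s["q"][5]),d.round(2),"turn",w.round(3),"rot",s["ee_rot"].round(3))
E
python3 - <<'E'
from h import *
np.set_printoptions(precision=4,suppress=True)
a=lambda p,q:np.arctan2((q-p)[1],(q-p)[0])
print("plum",L(404.5,406.5,.06)); print("cream",L(609,397,.08)); print("rcream",L(204,505,.021)); print("rcrim",Rr(364,432,.022))
pk=[L(*c,.02) for c in((85,118),(36,197),(289,238),(236,318))];print("rack",np.mean(pk,0),"yaxis",a(pk[2],pk[0]),a(pk[3],pk[1]),"mid",L(165,219,.006))
pk=[L(*c,.014) for c in((518,20),(721,44),(492,217),(698,243))];print("tray",np.mean(pk,0),"y",a(pk[1],pk[0]),a(pk[3],pk[2]),"wells",L(546,178,.01),L(656,190,.01))
pk=[Rr(*c,.024) for c in((554,152),(764,269),(498,256),(704,375))];print("stand",np.mean(pk,0),"y",a(pk[1],pk[0]),a(pk[3],pk[2]),"wells",Rr(572,233,.01),Rr(675,293,.01))
print("stamp knob",Rr(595,509,.068),"corners",[Rr(*c,.019) for c in((556,483),(546,521),(603,536))])
print("packet",[L(*c,.085) for c in((350,175),(438,162),(455,192))],"ball",Rr(396,102,.057),"turq",Rr(378,288,.08))
# scene check
for n,X in dict(plum=[*L(404.5,406.5,.06)],cream=[*L(609,397,.08)],rcream=[*L(204,505,.021)],rcrim=[*Rr(364,432,.022)],knob=[*Rr(595,509,.068)],small=[*Rr(572,233,.006)]).items(): print(n,proj("scene",X)*1.42)
E
```

```text
plum [0.4268 0.1503 0.06  ]
cream [0.4317 0.0105 0.08  ]
rcream [0.3602 0.2956 0.021 ]
rcrim [ 0.4237 -0.1401  0.022 ]
rack [0.5641 0.3309 0.02  ] yaxis 1.036558208905739 1.0267012226633923 mid [0.5654 0.3324 0.006 ]
tray [0.628  0.0131 0.014 ] y 1.4494638577532897 1.441617474166475 wells [0.594  0.0575 0.01  ] [ 0.5851 -0.022   0.01  ]
stand [ 0.5438 -0.3314  0.024 ] y 1.049284768537202 1.0362488000443495 wells [ 0.5677 -0.2939  0.01  ] [ 0.5237 -0.3673  0.01  ]
stamp knob [ 0.3691 -0.2908  0.068 ] corners [array([ 0.3873, -0.2759,  0.019 ]), array([ 0.3606, -0.2681,  0.019 ]), array([ 0.35  , -0.3082,  0.019 ])]
packet [array([0.582 , 0.1851, 0.085 ]), array([0.5908, 0.1258, 0.085 ]), array([0.5703, 0.1142, 0.085 ])] ball [ 0.6526 -0.1617  0.057 ] turq [ 0.5185 -0.1446  0.08  ]
plum [300.3154 265.9952]
cream [360.5918 278.5964]
rcream [226.7763 277.3186]
rcrim [426.3996 326.3278]
knob [492.4528 357.3963]
small [522.506  310.7565]
```

Run:
```python
from h import *
go(.3602,.2956,.13,-1.17)
```

```text
t 0.20 q1 1.63 q6 -0.29 shift [28.23 30.39  9.63] turn [ 0.001 -0.001  0.937] rot [ 3.141 -0.    -0.233]
```

```bash
python3 -m creep '[[[8.76,14,15,4.8,0,0,0.47],[8.76,28.23,30.39,9.63,0,0,0.937],[8.76,28.23,30.39,9.63,0,0,0.937],[8.76,28.23,30.39,9.63,0,0,0.937],[8.76,28.23,30.39,9.63,0,0,0.937],[8.76,28.23,30.39,9.63,0,0,0.937],[8.76,28.23,30.39,9.63,0,0,0.937],[8.76,28.23,30.39,9.63,0,0,0.937],[8.76,28.23,30.39,9.63,0,0,0.937],[8.76,28.23,30.39,9.63,0,0,0.937]]]' 10
python3 - <<'E'
from h import *
go(.3602,.2956,.011,-1.17)
E
```

```text
t: 1.45
eef_pos: [0.3602, 0.2971, 0.1306]
ee_rot: [-3.141, 0.0, -1.169]
force: [0.8, 0.7, -0.3]
width: 0.0876
gripper_force: 0.0
t 1.45 q1 1.11 q6 -0.71 shift [ 0.14  0.07 11.96] turn [-0.001  0.     0.001] rot [-3.141  0.    -1.169]
```

```bash
python3 -m creep '[[[8.76,0.14,0.07,5,0,0,0],[8.76,0.14,0.07,9,0,0,0],[8.76,0.14,0.07,11.2,0,0,0],[8.76,0.14,0.07,11.96,0,0,0],[8.76,0.14,0.07,11.96,0,0,0],[4,0.14,0.07,11.96,0,0,0],[4,0.14,0.07,11.96,0,0,0],[4,0.14,0.07,11.96,0,0,0],[4,0.14,0.07,11.96,0,0,0],[4,0.14,0.07,11.96,0,0,0],[4,0.14,0.07,11.96,0,0,0]]]' 10
python3 - <<'E'
from h import *
go(.3602,.2956,.011,-1.17)
E
```

```text
t: 2.82
eef_pos: [0.3603, 0.2944, 0.0108]
ee_rot: [-3.141, 0.0, -1.17]
force: [-1.4, -0.9, 3.5]
width: 0.0487
gripper_force: 10.0
t 2.83 q1 1.11 q6 -0.71 shift [-0.11 -0.04 -0.02] turn [-0.  0.  0.] rot [-3.141  0.    -1.17 ]
```

```bash
python3 -m creep '[[[4,0,0,-3,0,0,0],[4,0,0,-8,0,0,0],[4,0,0,-13,0,0,0],[4,0,0,-15,0,0,0],[4,0,0,-15,0,0,0]]]'
python3 - <<'E'
from h import *
go(.5833,-.0216,.08,-1.17)
E
```

```text
t: 3.45
eef_pos: [0.3607, 0.2952, 0.1622]
ee_rot: [-3.139, 0.002, -1.17]
force: [-0.0, 0.3, -0.6]
width: 0.0487
gripper_force: 10.0
t 3.45 q1 1.11 q6 -0.71 shift [37.88 -8.1   8.15] turn [-0.003  0.002  0.   ] rot [-3.139e+00  2.000e-03 -1.170e+00]
```

```bash
python3 -m creep '[[[4,5,-1,0,0,0,0],[4,10,-2.1,0.5,0,0,0],[4,15.5,-3.3,1,0,0,0],[4,21,-4.5,2,0,0,0],[4,26.5,-5.7,4,0,0,0],[4,32,-6.9,6,0,0,0],[4,36,-7.7,7.5,0,0,0],[4,37.88,-8.1,8.15,0,0,0],[4,37.88,-8.1,8.15,0,0,0],[4,37.88,-8.1,8.15,0,0,0]]]'
python3 - <<'E'
from h import *
go(.5833,-.0216,.018,-1.17)
crop("top","p1",225,125,100,75,6)
E
```

```text
t: 4.7
eef_pos: [0.5822, -0.0221, 0.0791]
ee_rot: [3.141, 0.0, -1.169]
force: [-0.3, -0.0, -0.0]
width: 0.0487
gripper_force: 10.0
t 4.70 q1 0.30 q6 0.10 shift [-0.   -0.13  6.11] turn [0.    0.    0.001] rot [ 3.141  0.    -1.169]
```

View pics/p1.png

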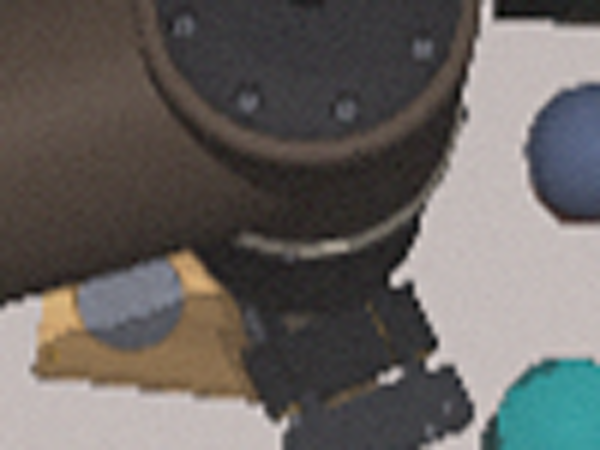

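The arm hides the well from above, so I'll place by the numbers.

```bash
python3 -m creep '[[[4,0,-0.1,2.5,0,0,0],[4,0,-0.13,4.5,0,0,0],[4,0,-0.13,5.5,0,0,0],[4,0,-0.13,6.0,0,0,0],[4,0,-0.13,6.15,0,0,0],[4,0,-0.13,6.15,0,0,0],[4,0,-0.13,6.15,0,0,0]]]'
python3 - <<'E'
from h import *
print(get_state()["force"])
E
```

```text
t: 5.62
eef_pos: [0.5842, -0.0222, 0.0182]
ee_rot: [-3.141, -0.0, -1.17]
force: [0.3, -0.3, 0.0]
width: 0.0488
gripper_force: 10.0
[ 0.27360139 -0.25138573  0.02727315]
```

```bash
python3 -m creep '[[[4,0,0,0.1,0,0,0],[4,0,0,0.1,0,0,0],[4,0,0,0.1,0,0,0],[5.8,0,0,0.1,0,0,0],[6.2,0,0,0.1,0,0,0],[6.2,0,0,0.1,0,0,0],[6.2,0,0,-3,0,0,0],[6.2,0,0,-8,0,0,0],[6.2,0,0,-13,0,0,0],[8.76,0,0,-15,0,0,0]]]'
python3 - <<'E'
from h import *
go(.4268,.1503,.15,-2.10)
E
```

```text
t: 6.88
eef_pos: [0.5852, -0.0221, 0.1712]
ee_rot: [-3.137, -0.001, -1.169]
force: [-0.3, 0.7, -1.0]
width: 0.0675
gripper_force: 0.0
t 6.88 q1 0.30 q6 0.10 shift [-22.05   7.85   2.06] turn [-0.005  0.001  0.931] rot [-3.137e+00 -1.000e-03 -1.169e+00]
```

```bash
python3 -m creep '[[[8.76,-5.6,2,0.5,0,0,0.18],[8.76,-11,4,1,0,0,0.36],[8.76,-16.5,6,1.5,0,0,0.54],[8.76,-22.05,7.85,2.06,0,0,0.72],[8.76,-22.05,7.85,2.06,0,0,0.9],[8.76,-22.05,7.85,2.06,0,0,0.931],[8.76,-22.05,7.85,2.06,0,0,0.931],[8.76,-22.05,7.85,2.06,0,0,0.931]]]'
python3 - <<'E'
from h import *
go(.4268,.1503,.0235,-2.10)
crop("top","p2",225,125,100,75,6)
E
```

```text
t: 7.88
eef_pos: [0.4256, 0.15, 0.1471]
ee_rot: [3.142, 0.0, -2.099]
force: [0.6, -0.1, -0.1]
width: 0.0876
gripper_force: 0.0
t 7.88 q1 0.78 q6 -1.31 shift [-0.09 -0.09 12.36] turn [0.    0.    0.001] rot [ 3.142  0.    -2.099]
```

View pics/p2.png

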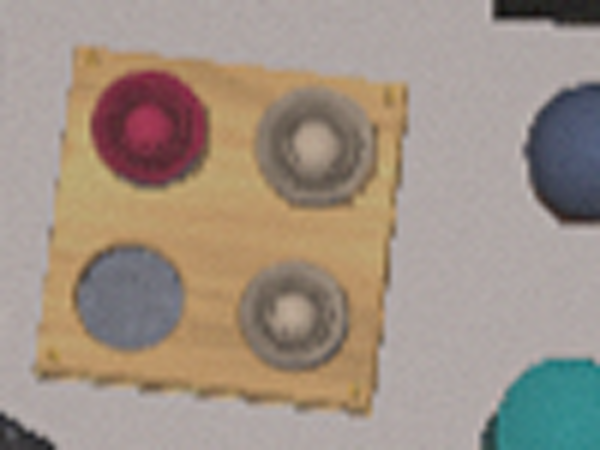

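The cream rose sits centred in its well at (295,314). Next is the plum jar.

```bash
python3 -m creep '[[[8.76,-0.09,-0.09,4,0,0,0],[8.76,-0.09,-0.09,8,0,0,0],[8.76,-0.09,-0.09,11,0,0,0],[8.76,-0.09,-0.09,12.36,0,0,0],[8.76,-0.09,-0.09,12.36,0,0,0],[8.76,-0.09,-0.09,12.36,0,0,0],[5,-0.09,-0.09,12.36,0,0,0],[5,-0.09,-0.09,12.36,0,0,0],[5,-0.09,-0.09,12.36,0,0,0],[5,-0.09,-0.09,12.36,0,0,0],[5,-0.09,-0.09,12.36,0,0,0]]]' 25
python3 - <<'E'
from h import *
go(.4268,.1503,.0235,-2.10)
E
```

```text
t: 9.3
eef_pos: [0.4268, 0.1506, 0.0237]
ee_rot: [-3.142, 0.0, -2.101]
force: [-2.6, 0.5, 5.0]
width: 0.0594
gripper_force: 25.0
t 9.30 q1 0.78 q6 -1.31 shift [ 0.03 -0.02  0.02] turn [-0.     0.    -0.001] rot [-3.142  0.    -2.101]
```

```bash
python3 -m creep '[[[5,0,0,-2,0,0,0],[5,0,0,-6,0,0,0],[5,0,0,-10,0,0,0],[5,0,0,-14,0,0,0],[5,0,0,-15,0,0,0],[5,0,0,-15,0,0,0]]]'
python3 - <<'E'
from h import *
go(.567,-.293,.17,-2.10)
E
```

```text
t: 10.05
eef_pos: [0.4265, 0.1505, 0.1733]
ee_rot: [3.141, 0.001, -2.101]
force: [-1.7, 0.4, -2.5]
width: 0.0593
gripper_force: 25.0
t 10.05 q1 0.78 q6 -1.31 shift [ 31.15 -34.55   0.3 ] turn [ 0.     0.001 -0.001] rot [ 3.141e+00  1.000e-03 -2.101e+00]
```

```bash
python3 -m creep '[[[5,2,-2.2,0,0,0,0],[5,5.5,-6.1,0,0,0,0],[5,9.5,-10.5,0,0,0,0],[5,13.5,-15,0,0,0,0],[5,17.5,-19.4,0,0,0,0],[5,21.5,-23.8,0,0,0,0],[5,25.5,-28.3,0,0,0,0],[5,29,-32.2,0,0,0,0],[5,31.15,-34.55,0.3,0,0,0],[5,31.15,-34.55,0.3,0,0,0],[5,31.15,-34.55,0.3,0,0,0],[5,31.15,-34.55,0.3,0,0,0]]]'
python3 - <<'E'
from h import *
go(.567,-.293,.06,-2.10)
E
```

```text
t: 11.55
eef_pos: [0.5671, -0.292, 0.1699]
ee_rot: [3.141, -0.0, -2.1]
force: [-0.2, 0.7, -1.6]
width: 0.0593
gripper_force: 25.0
t 11.55 q1 -0.17 q6 -0.36 shift [ 0.09 -0.05 10.99] turn [ 0.001 -0.     0.   ] rot [ 3.141 -0.    -2.1  ]
```

```bash
python3 -m creep '[[[5,0.09,-0.05,3,0,0,0],[5,0.09,-0.05,7,0,0,0],[5,0.09,-0.05,10,0,0,0],[5,0.09,-0.05,10.99,0,0,0],[5,0.09,-0.05,10.99,0,0,0],[5,0.09,-0.05,10.99,0,0,0]]]'
python3 - <<'E'
from h import *
go(.567,-.293,.030,-2.10)
crop("scene","p3",320,170,120,100,6)
E
```

```text
t: 12.3
eef_pos: [0.5684, -0.2941, 0.0622]
ee_rot: [-3.139, 0.001, -2.1]
force: [0.9, -0.8, -1.7]
width: 0.0593
gripper_force: 25.0
t 12.30 q1 -0.17 q6 -0.36 shift [-0.02  0.19  3.22] turn [-0.002  0.001 -0.   ] rot [-3.139e+00  1.000e-03 -2.100e+00]
```

View pics/p3.png

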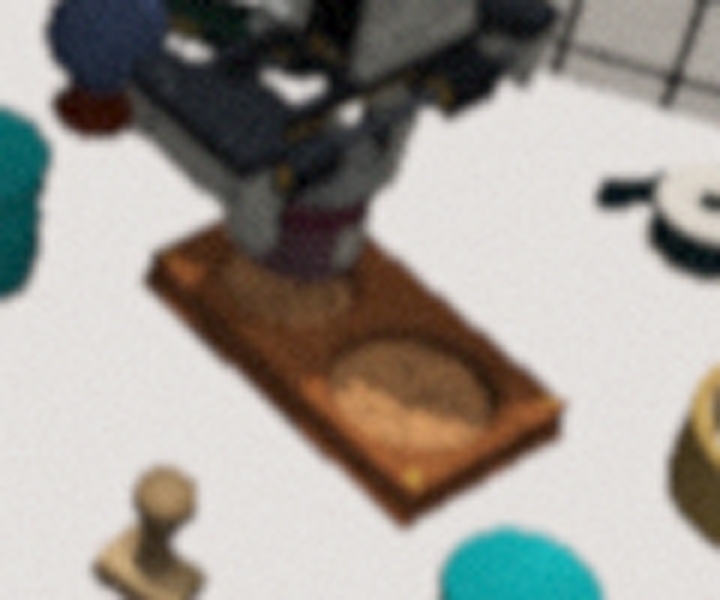

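The jar hangs over the small well, around (290,280). Lowering.

```bash
python3 -m creep '[[[5,0,0.08,1,0,0,0],[5,0,0.08,1.8,0,0,0],[5,0,0.08,2.4,0,0,0],[5,0,0.08,2.8,0,0,0],[5,0,0.08,3.0,0,0,0],[5,0,0.08,3.0,0,0,0],[5,0,0.08,3.0,0,0,0]]]'
python3 - <<'E'
from h import *
go(.567,-.293,.030,-2.10)
E
```

```text
t: 13.22
eef_pos: [0.5669, -0.2937, 0.0308]
ee_rot: [-3.141, 0.0, -2.101]
force: [-0.2, -0.5, -1.5]
width: 0.0596
gripper_force: 25.0
t 13.22 q1 -0.17 q6 -0.36 shift [-0.06  0.02  0.08] turn [-0.     0.    -0.001] rot [-3.141  0.    -2.101]
```

```bash
python3 -m creep '[[[5,0,0,0.1,0,0,0],[5,0,0,0.12,0,0,0],[5,0,0,0.12,0,0,0],[6.5,0,0,0.12,0,0,0],[8,0,0,0.12,0,0,0],[8,0,0,0.12,0,0,0],[8,0,0,0.12,0,0,0],[8,0,0,-4,0,0,0],[8,0,0,-9,0,0,0],[8.76,0,0,-14,0,0,0],[8.76,0,0,-14,0,0,0]]]'
python3 - <<'E'
from h import *
go(.4317,.0105,.155,-2.10)
E
```

```text
t: 14.6
eef_pos: [0.5692, -0.2945, 0.1757]
ee_rot: [-3.133, 0.002, -2.1]
force: [0.1, 0.2, -0.3]
width: 0.0871
gripper_force: 0.0
t 14.60 q1 -0.17 q6 -0.36 shift [-19.38  27.29   1.88] turn [-0.008  0.002 -0.   ] rot [-3.133e+00  2.000e-03 -2.100e+00]
```

```bash
python3 -m creep '[[[8.76,-3.3,4.7,0.3,0,0,0],[8.76,-6.7,9.4,0.6,0,0,0],[8.76,-10.2,14.4,1,0,0,0],[8.76,-13.8,19.4,1.5,0,0,0],[8.76,-17,24,1.8,0,0,0],[8.76,-19.38,27.29,1.88,0,0,0],[8.76,-19.38,27.29,1.88,0,0,0],[8.76,-19.38,27.29,1.88,0,0,0],[8.76,-19.38,27.29,1.88,0,0,0]]]'
python3 - <<'E'
from h import *
go(.4317,.0105,.030,-2.10)
crop("top","p4",225,125,200,145,4)
E
```

```text
t: 15.72
eef_pos: [0.4293, 0.0109, 0.1515]
ee_rot: [3.141, -0.0, -2.102]
force: [-0.1, 0.2, -0.0]
width: 0.0876
gripper_force: 0.0
t 15.72 q1 0.49 q6 -1.02 shift [-0.09 -0.23 12.15] turn [ 0.    -0.    -0.002] rot [ 3.141 -0.    -2.102]
```

View pics/p4.png

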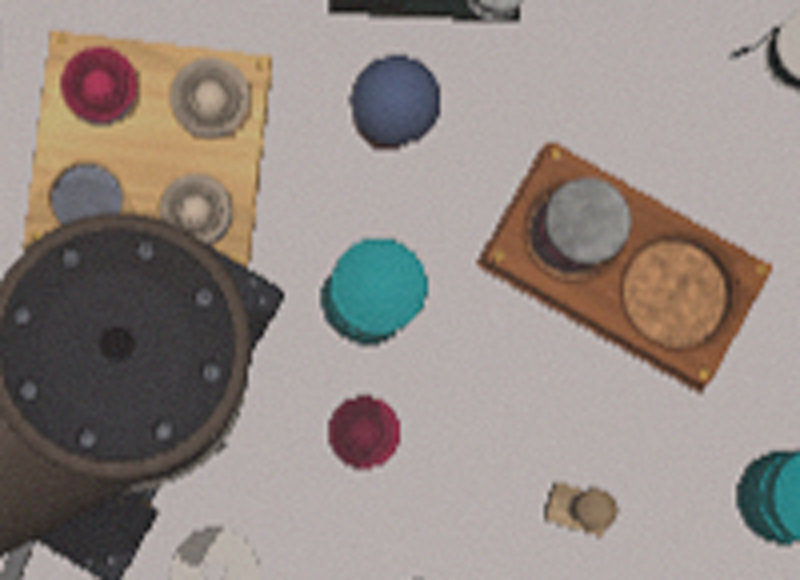

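The plum jar is in the small well, lid centre (588,222). I'll check its position by numbers while gripping the cream jar.

```bash
python3 -m creep '[[[8.76,-0.09,-0.2,4,0,0,0],[8.76,-0.09,-0.2,8,0,0,0],[8.76,-0.09,-0.2,11,0,0,0],[8.76,-0.09,-0.2,12.15,0,0,0],[8.76,-0.09,-0.2,12.15,0,0,0],[8.76,-0.09,-0.2,12.15,0,0,0],[6,-0.09,-0.2,12.15,0,0,0],[6,-0.09,-0.2,12.15,0,0,0],[6,-0.09,-0.2,12.15,0,0,0],[6,-0.09,-0.2,12.15,0,0,0]]]' 25
python3 - <<'E'
from h import *
go(.4317,.0105,.030,-2.10); print(get_state()["eef_pos"],Rr(588,222,.066))
E
```

```text
t: 17.02
eef_pos: [0.4316, 0.0115, 0.0307]
ee_rot: [-3.141, 0.001, -2.101]
force: [-2.7, 0.9, 7.2]
width: 0.0679
gripper_force: 25.0
t 17.02 q1 0.49 q6 -1.02 shift [ 0.08 -0.06  0.07] turn [-0.     0.001 -0.001] rot [-3.141e+00  1.000e-03 -2.101e+00]
[0.43160748 0.01152327 0.03074574] [ 0.56590117 -0.29175008  0.066     ]
```

```bash
python3 -m creep '[[[6,0,0,-2,0,0,0],[6,0,0,-6,0,0,0],[6,0,0,-10,0,0,0],[6,0,0,-14,0,0,0],[6,0,0,-15,0,0,0],[6,0,0,-15,0,0,0]]]'
python3 - <<'E'
from h import *
go(.5235,-.367,.18,-2.10)
E
```

```text
t: 17.77
eef_pos: [0.431, 0.0114, 0.18]
ee_rot: [3.141, 0.001, -2.101]
force: [0.1, -0.0, -3.3]
width: 0.0674
gripper_force: 25.0
t 17.77 q1 0.49 q6 -1.02 shift [ 2.797e+01 -2.711e+01 -2.000e-02] turn [ 0.     0.001 -0.001] rot [ 3.141e+00  1.000e-03 -2.101e+00]
```

```bash
python3 -m creep '[[[6,2,-2,0,0,0,0],[6,5.5,-5.3,0,0,0,0],[6,9.5,-9.2,0,0,0,0],[6,13.5,-13.1,0,0,0,0],[6,17.5,-17,0,0,0,0],[6,21.5,-20.8,0,0,0,0],[6,25.5,-24.7,0,0,0,0],[6,27.9,-27.11,0,0,0,0],[6,27.9,-27.11,0,0,0,0],[6,27.9,-27.11,0,0,0,0],[6,27.9,-27.11,5,0,0,0],[6,27.9,-27.11,9,0,0,0],[6,27.9,-27.11,11,0,0,0],[6,27.9,-27.11,11,0,0,0],[6,27.9,-27.11,11,0,0,0]]]'
python3 - <<'E'
from h import *
go(.5235,-.367,.037,-2.10)
E
```

```text
t: 19.65
eef_pos: [0.5249, -0.3661, 0.0713]
ee_rot: [-3.14, -0.0, -2.1]
force: [0.4, 0.0, -2.0]
width: 0.0675
gripper_force: 25.0
t 19.65 q1 -0.30 q6 -0.22 shift [0.15 0.08 3.43] turn [-0.001 -0.     0.   ] rot [-3.14 -0.   -2.1 ]
```

```bash
python3 -m creep '[[[6,0.07,0.06,1,0,0,0],[6,0.07,0.06,1.8,0,0,0],[6,0.07,0.06,2.4,0,0,0],[6,0.07,0.06,2.9,0,0,0],[6,0.07,0.06,3.25,0,0,0],[6,0.07,0.06,3.35,0,0,0],[6,0.07,0.06,3.35,0,0,0]]]'
python3 - <<'E'
from h import *
go(.5235,-.367,.037,-2.10)
E
```

```text
t: 20.52
eef_pos: [0.5235, -0.3668, 0.0369]
ee_rot: [-3.141, 0.0, -2.101]
force: [-0.1, 1.0, -2.7]
width: 0.0677
gripper_force: 25.0
t 20.52 q1 -0.31 q6 -0.22 shift [ 0.02 -0.01 -0.01] turn [-0.     0.    -0.001] rot [-3.141  0.    -2.101]
```

```bash
python3 -m creep '[[[6,0,0,0.1,0,0,0],[6,0,0,0.1,0,0,0],[7.2,0,0,0.1,0,0,0],[8.4,0,0,0.1,0,0,0],[8.4,0,0,0.1,0,0,0],[8.4,0,0,0.1,0,0,0],[8.4,0,0,-4,0,0,0],[8.4,0,0,-9,0,0,0],[6,0,0,-14,0,0,0],[6,0,0,-14,0,0,0]]]'
python3 - <<'E'
from h import *
go(.369,-.2915,.14,-.27)
E
```

```text
t: 21.78
eef_pos: [0.5257, -0.368, 0.1819]
ee_rot: [-3.133, 0.001, -2.1]
force: [-0.1, 1.1, -0.7]
width: 0.0697
gripper_force: 0.0
t 21.77 q1 -0.31 q6 -0.22 shift [ 1.32 17.43  4.04] turn [-0.007  0.006  1.311] rot [-3.133e+00  1.000e-03 -2.100e+00]
```

```bash
python3 -m creep '[[[6,0.4,4,0,0,0,0.18],[6,0.8,9,0.5,0,0,0.36],[6,1.1,14,2,0,0,0.54],[6,1.32,17.43,3,0,0,0.72],[6,1.32,17.43,4.04,0,0,0.9],[6,1.32,17.43,4.04,0,0,1.08],[6,1.32,17.43,4.04,0,0,1.26],[6,1.32,17.43,4.04,0,0,1.311],[6,1.32,17.43,4.04,0,0,1.311],[6,1.32,17.43,4.04,0,0,1.311]]]'
python3 - <<'E'
from h import *
go(.369,-.2915,.041,-.27)
crop("top","p5",325,125,130,145,4)
E
```

```text
t: 23.02
eef_pos: [0.3661, -0.29, 0.1361]
ee_rot: [3.142, -0.0, 2.873]
force: [-0.8, 0.1, -0.1]
width: 0.0601
gripper_force: 0.0
t 23.02 q1 -0.25 q6 -1.59 shift [-0.32 -0.07  9.51] turn [ 0.    -0.     0.001] rot [ 3.142 -0.     2.873]
```

View pics/p5.png

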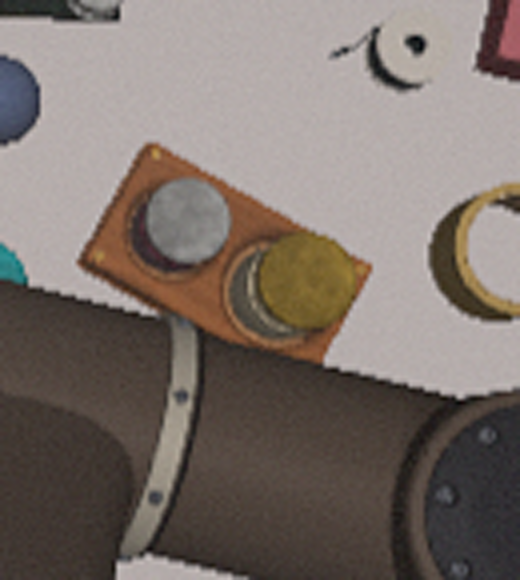

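The cream jar stands in the large well, lid centre (307,281). Now the stamp.

```bash
python3 -m creep '[[[6,-0.28,-0.07,3,0,0,0],[6,-0.28,-0.07,6,0,0,0],[6,-0.28,-0.07,8.5,0,0,0],[6,-0.28,-0.07,9.5,0,0,0],[6,-0.28,-0.07,9.5,0,0,0],[6,-0.28,-0.07,9.5,0,0,0],[2,-0.28,-0.07,9.5,0,0,0],[2,-0.28,-0.07,9.5,0,0,0],[2,-0.28,-0.07,9.5,0,0,0],[2,-0.28,-0.07,9.5,0,0,0],[2,-0.28,-0.07,9.5,0,0,0]]]' 15
python3 - <<'E'
from h import *
go(.369,-.2915,.041,-.27); print(Rr(707,281,.086))
E
```

```text
t: 24.45
eef_pos: [0.3688, -0.2915, 0.0414]
ee_rot: [-3.142, 0.0, 2.871]
force: [-0.6, 0.5, 1.4]
width: 0.0271
gripper_force: 15.0
t 24.45 q1 -0.25 q6 -1.59 shift [-0.02  0.    0.04] turn [-0.  0. -0.] rot [-3.142  0.     2.871]
[ 0.52192792 -0.36618528  0.086     ]
```

```bash
python3 -m creep '[[[2,0,0,-2,0,0,0],[2,0,0,-6,0,0,0],[2,0,0,-10,0,0,0],[2,0,0,-14,0,0,0],[2,0,0,-15,0,0,0],[2,0,0,-15,0,0,0]]]'
python3 - <<'E'
from h import *
go(.565,.3315,.19,-2.11)
E
```

```text
t: 25.2
eef_pos: [0.3688, -0.2913, 0.1914]
ee_rot: [3.141, 0.001, 2.871]
force: [0.4, -0.2, -1.7]
width: 0.0272
gripper_force: 15.0
t 25.20 q1 -0.25 q6 -1.59 shift [-2.27 65.26  0.17] turn [-0.000e+00  1.000e-03 -1.302e+00] rot [3.141e+00 1.000e-03 2.871e+00]
```

```bash
python3 -m creep '[[[2,-0.1,3,0,0,0,-0.08],[2,-0.2,7.5,0,0,0,-0.18],[2,-0.4,12,0,0,0,-0.28],[2,-0.6,17,0,0,0,-0.38],[2,-0.8,22,0,0,0,-0.48],[2,-1,27,0,0,0,-0.58],[2,-1.2,32,0,0,0,-0.68],[2,-1.3,37,0,0,0,-0.78],[2,-1.5,42,0,0,0,-0.88],[2,-1.7,47,0,0,0,-0.98],[2,-1.8,52,0,0,0,-1.08],[2,-2,57,0,0,0,-1.18],[2,-2.1,61,0,0,0,-1.26],[2,-2.2,64,0,0,0,-1.3],[2,-2.27,65.26,0.17,0,0,-1.302],[2,-2.27,65.26,0.17,0,0,-1.302],[2,-2.27,65.26,0.17,0,0,-1.302],[2,-2.27,65.26,0.17,0,0,-1.302]]]'
python3 - <<'E'
from h import *
go(.565,.3315,.075,-2.11)
E
```

```text
t: 27.45
eef_pos: [0.5647, 0.3305, 0.19]
ee_rot: [3.142, 0.0, -2.111]
force: [-0.1, -0.3, -0.7]
width: 0.0272
gripper_force: 15.0
t 27.45 q1 0.83 q6 -1.37 shift [-0.1   0.03 11.5 ] turn [ 0.     0.    -0.001] rot [ 3.142  0.    -2.111]
```

```bash
python3 -m creep '[[[2,-0.1,0.03,3,0,0,0],[2,-0.1,0.03,7,0,0,0],[2,-0.1,0.03,10,0,0,0],[2,-0.1,0.03,11.5,0,0,0],[2,-0.1,0.03,11.5,0,0,0],[2,-0.1,0.03,11.5,0,0,0]]]'
python3 - <<'E'
from h import *
go(.565,.3315,.048,-2.11)
crop("scene","p6",140,105,110,80,7)
E
```

```text
t: 28.2
eef_pos: [0.5659, 0.3329, 0.0762]
ee_rot: [-3.141, 0.002, -2.11]
force: [0.3, -0.0, -0.3]
width: 0.0271
gripper_force: 15.0
t 28.20 q1 0.83 q6 -1.37 shift [0.17 0.01 2.82] turn [-0.001  0.002  0.   ] rot [-3.141e+00  2.000e-03 -2.110e+00]
```

View pics/p6.png

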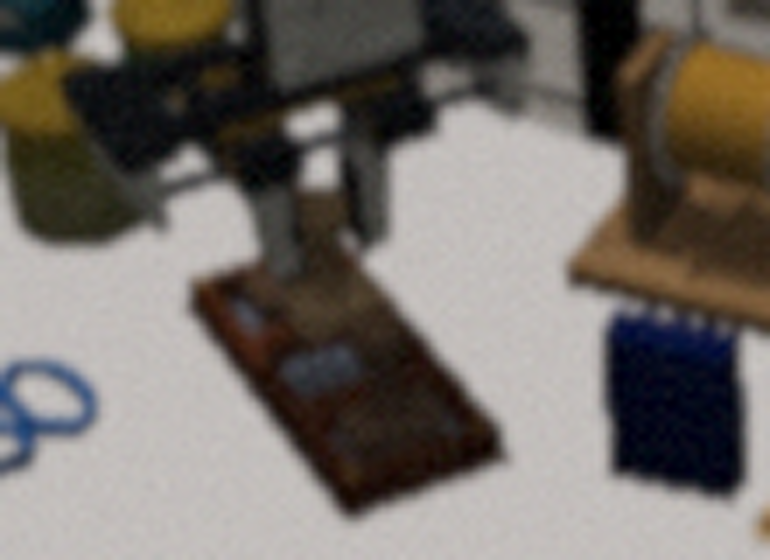

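Run:
```python
from h import *
uy=np.array([np.cos(1.032),np.sin(1.032)]);c=np.array([.565,.3315])
for k,z in((0,.006),(-.06,.006),(-.06,.068),(.06,.068),(0,.035),(0,.1)): print(k,z,(proj("scene",[*(c+k*uy),z])-[140,105])*7)
```

```text
0 0.006 [344.16853256 373.92288251]
-0.06 0.006 [398.37193247 441.37757339]
-0.06 0.068 [383.15477303 335.75412706]
0.06 0.068 [274.87024526 205.24832396]
0 0.035 [336.56836876 325.57965499]
0 0.1 [318.71880988 212.04193276]
```

Projection agrees with the picture: handle at (320,205), base over the pocket. Lowering.

```bash
python3 -m creep '[[[2,0.08,0,1,0,0,0],[2,0.08,0,1.6,0,0,0],[2,0.08,0,2.2,0,0,0],[2,0.08,0,2.6,0,0,0],[2,0.08,0,2.75,0,0,0],[2,0.08,0,2.75,0,0,0],[2,0.08,0,2.75,0,0,0]]]'
python3 - <<'E'
from h import *
go(.565,.3315,.048,-2.11)
E
```

```text
t: 29.12
eef_pos: [0.5648, 0.3319, 0.0475]
ee_rot: [-3.141, 0.0, -2.11]
force: [-1.7, 0.2, 4.6]
width: 0.0268
gripper_force: 15.0
t 29.12 q1 0.83 q6 -1.37 shift [ 0.02 -0.03 -0.05] turn [-0.  0.  0.] rot [-3.141  0.    -2.11 ]
```

```bash
python3 -m creep '[[[3.5,0,0,0,0,0,0],[5,0,0,0,0,0,0],[5,0,0,0,0,0,0],[5,0,0,0,0,0,0],[5,0,0,-5,0,0,0],[5,0,0,-10,0,0,0],[7,0,0,-14,0,0,0],[7,0,0,-14,0,0,0]]]'
python3 - <<'E'
from h import *
go(.4237,-.1401,.19,0)
E
```

```text
t: 30.12
eef_pos: [0.5664, 0.333, 0.1915]
ee_rot: [-3.139, 0.007, -2.109]
force: [0.0, 0.9, -1.2]
width: 0.0649
gripper_force: 0.0
t 30.12 q1 0.83 q6 -1.37 shift [ 47.93 -12.02  -0.15] turn [1.000e-03 7.000e-03 1.032e+00] rot [-3.139  0.007 -2.109]
```

```bash
python3 -m creep '[[[8.5,4.8,-1.2,0,0,0,-0.18],[8.5,9.6,-2.4,0,0,0,-0.36],[8.5,14.4,-3.6,0,0,0,-0.54],[8.5,19.2,-4.8,0,0,0,-0.72],[8.5,24,-6,0,0,0,-0.9],[8.5,28.8,-7.2,0,0,0,-1.08],[8.5,33.6,-8.4,0,0,0,-1.26],[8.5,38.4,-9.6,0,0,0,-1.44],[8.5,43,-10.8,0,0,0,-1.62],[8.5,46,-11.5,0,0,0,-1.8],[8.5,47.93,-12.02,0,0,0,-1.98],[8.5,47.93,-12.02,0,0,0,-2.11],[8.5,47.93,-12.02,2,0,0,-2.11],[8.5,47.93,-12.02,5,0,0,-2.11],[8.5,47.93,-12.02,5,0,0,-2.11],[8.5,47.93,-12.02,5,0,0,-2.11]]]'
python3 - <<'E'
from h import *
go(.4237,-.1401,.0115,0)
crop("top","p7",110,130,190,160,4)
E
```

```text
t: 32.12
eef_pos: [0.4222, -0.1414, 0.1378]
ee_rot: [3.141, -0.0, 0.001]
force: [-0.4, -0.2, -0.3]
width: 0.0849
gripper_force: 0.0
t 32.12 q1 0.12 q6 1.45 shift [ 0.15 -0.13 12.63] turn [ 0.    -0.     0.001] rot [ 3.141e+00 -0.000e+00  1.000e-03]
```

View pics/p7.png

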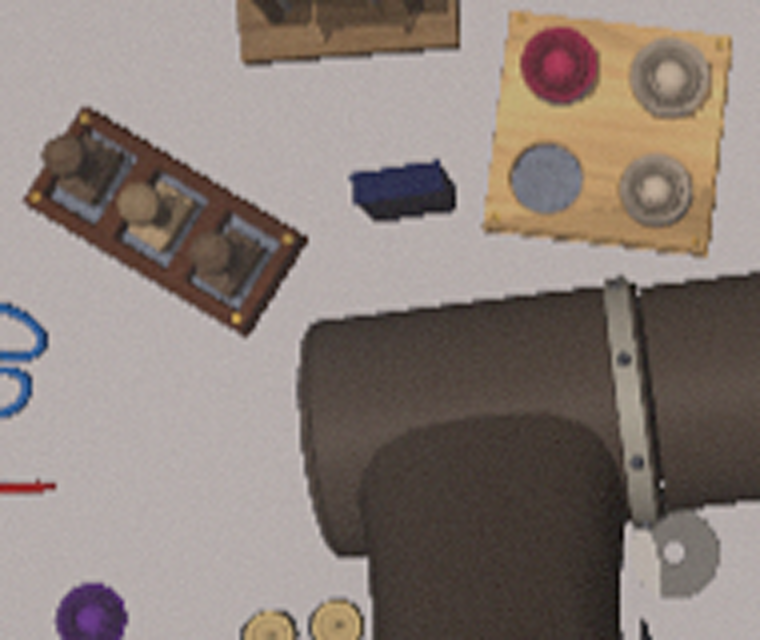

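The stamp stands in the middle pocket with its knob at (138,203), in line with its neighbours. The packet is unmoved. Last is the crimson rose.

```bash
python3 -m creep '[[[8.5,0.12,-0.1,4,0,0,0],[8.5,0.12,-0.1,8,0,0,0],[8.5,0.12,-0.1,11.5,0,0,0],[8.5,0.12,-0.1,12.63,0,0,0],[8.5,0.12,-0.1,12.63,0,0,0],[4,0.12,-0.1,12.63,0,0,0],[4,0.12,-0.1,12.63,0,0,0],[4,0.12,-0.1,12.63,0,0,0],[4,0.12,-0.1,12.63,0,0,0],[4,0.12,-0.1,12.63,0,0,0]]]' 10; python3 -c "
from h import *
go(.4237,-.1401,.0115,0)"
```

```text
t: 33.42
eef_pos: [0.4233, -0.1403, 0.0112]
ee_rot: [-3.142, -0.001, 0.0]
force: [-1.0, 0.6, 5.9]
width: 0.0517
gripper_force: 10.0
t 33.42 q1 0.12 q6 1.45 shift [ 0.04 -0.02 -0.03] turn [-0.    -0.001  0.   ] rot [-3.142e+00 -1.000e-03  0.000e+00]
```

```bash
python3 -m creep '[[[4,0,0,-2,0,0,0],[4,0,0,-6,0,0,0],[4,0,0,-10,0,0,0],[4,0,0,-14,0,0,0],[4,0,0,-15,0,0,0],[4,0,0,-15,0,0,0]]]'; python3 -c "
from h import *
go(.5933,.0578,.08,-1.17)"
```

```text
t: 34.17
eef_pos: [0.4231, -0.1402, 0.161]
ee_rot: [-3.141, -0.001, 0.0]
force: [-0.3, -0.4, -0.9]
width: 0.0515
gripper_force: 10.0
t 34.17 q1 0.12 q6 1.45 shift [ 17.01 -19.79   8.13] turn [-1.00e-03 -1.00e-03  1.17e+00] rot [-3.141e+00 -1.000e-03  0.000e+00]
```

```bash
python3 -m creep '[[[4,2,-2.3,0,0,0,0.15],[4,5,-5.8,0,0,0,0.32],[4,8.5,-9.9,0,0,0,0.5],[4,12,-14,0,0,0,0.67],[4,15,-17.5,1,0,0,0.84],[4,17.01,-19.79,3,0,0,1.01],[4,17.01,-19.79,5,0,0,1.17],[4,17.01,-19.79,7,0,0,1.17],[4,17.01,-19.79,8.13,0,0,1.17],[4,17.01,-19.79,8.13,0,0,1.17],[4,17.01,-19.79,8.13,0,0,1.17]]]'; python3 -c "
from h import *
go(.5933,.0578,.0182,-1.17)"
```

```text
t: 35.55
eef_pos: [0.5934, 0.0576, 0.0799]
ee_rot: [-3.141, -0.0, -1.17]
force: [1.0, 0.5, -0.8]
width: 0.0516
gripper_force: 10.0
t 35.55 q1 0.42 q6 -0.02 shift [-0.02  0.01  6.17] turn [-0. -0.  0.] rot [-3.141 -0.    -1.17 ]
```

```bash
python3 -m creep '[[[4,0,0,2.5,0,0,0],[4,0,0,4.5,0,0,0],[4,0,0,5.5,0,0,0],[4,0,0,6.0,0,0,0],[4,0,0,6.15,0,0,0],[4,0,0,6.22,0,0,0],[4,0,0,6.22,0,0,0]]]'
```

```text
t: 36.42
eef_pos: [0.5934, 0.0578, 0.0178]
ee_rot: [-3.141, -0.0, -1.17]
force: [-0.0, -0.6, -0.4]
width: 0.0515
gripper_force: 10.0
```

```bash
python3 -m creep '[[[4,0,0,0.08,0,0,0],[4,0,0,0.08,0,0,0],[6,0,0,0.08,0,0,0],[6.4,0,0,0.08,0,0,0],[6.4,0,0,0.08,0,0,0],[6.4,0,0,-3,0,0,0],[6.4,0,0,-8,0,0,0],[6.4,0,0,-13,0,0,0],[6.4,-5,10,-18,0,0,0],[6.4,-10,15,-18,0,0,0],[6.4,-16,15,-18,0,0,0],[6.4,-22,15,-18,0,0,0],[6.4,-22,15,-18,0,0,0]]]'
python3 - <<'E'
from h import *
s=get_state();print(s["eef_pos"],s["force"])
crop("top","p8",110,120,310,170,2.5);crop("scene","p9",140,100,300,200,2.6)
E
```

```text
t: 38.05
eef_pos: [0.3677, 0.203, 0.1981]
ee_rot: [-3.14, 0.001, -1.169]
force: [1.2, 0.0, -0.7]
width: 0.0642
gripper_force: 0.0
[0.36766913 0.20299927 0.19807054] [ 1.15256294  0.04473605 -0.68342188]
```

View pics/p8.png

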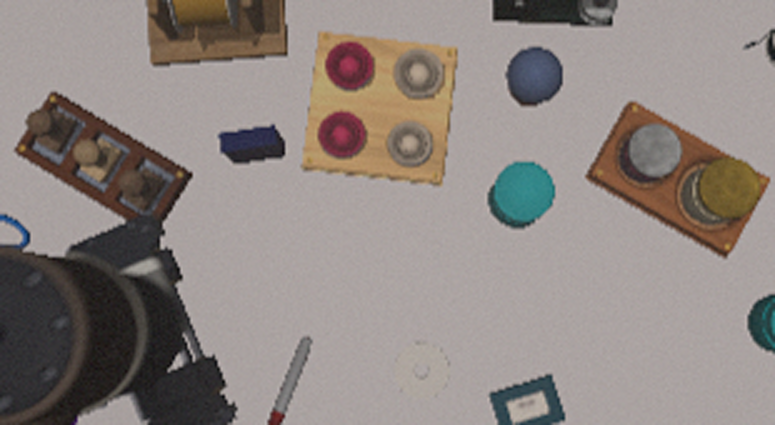

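View pics/p9.png

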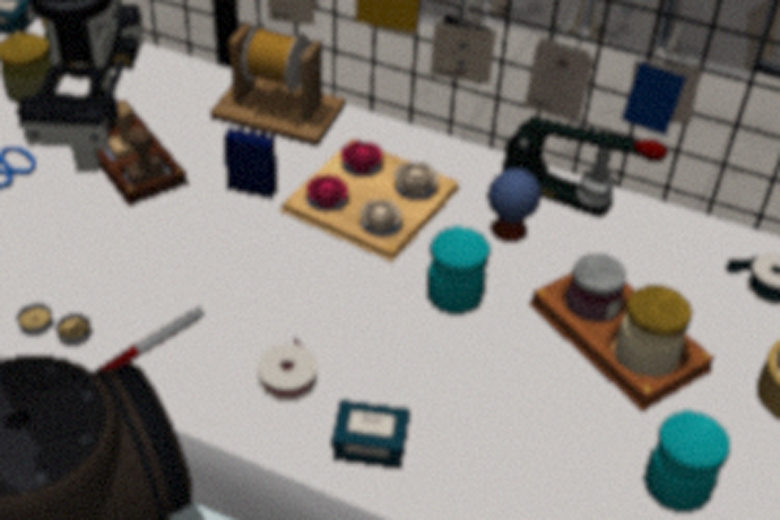

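All five things sit upright in their places: roses in the tray at (341,134) and (408,143), both jars in the stand, the stamp in the rack. The ball and packet haven't moved. Handing in.

```bash
python3 -c "
from station import *
print(job_done())"
```

```text
the job is handed in; nothing more can be done
None
```

I put all five things in their places and handed the job in at about 38 s. The last pictures show each one upright and seated, with the ball and packet unmoved; the judging result was not shown.

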